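Set the pendulum angle gauge to its red mark on the domed stud

ROBOT

A 6-joint arm with a two-finger parallel gripper is mounted at the origin on a cart in front of the work surface, level with it; the furniture and walls round the work are solid. World frame = base frame: x ahead of the robot, y to its left, z up, the work surface at z = 0. Lengths are in m, angles in degrees, forces in N, time in s.
With the tool pointing down it reaches from about 0.375 to 0.9 m from the base axis. Payload 3.1 kg.
Tool frame: the origin (TCP) lies on the centre line of the jaws, within the pads' length; the fingertips stand 17 mm ahead of it and the grasp point (between the pads) lies 2 mm behind it; z points along the fingers, y is the line along which they close (so a half turn about z gives the same grasp; the last joint's range is limited). The gripper opens to 87 mm and grips with 3 to 60 N. Pads are 19 mm wide; open, the fingers measure 117 mm over their backs; the gripper's body (75 mm by 190 mm) begins 51 mm behind the grasp point.
Start: joints at [-76.003, 30.224, 82.088, -0, 67.689, -10.227], TCP at [0.256, -0.57, 0.24] pointing down, gripper open.
Joint ranges: [-176.69, 176.69], [-43.24, 126.21], [12.49, 139.97], [-82, 262], [0, 151.66], [-163.58, 163.58]. Speed limits (degrees/s): [159.86, 159.86, 180, 180, 180, 180].

INTERFACE

Orientations are given as a 3x3 rotation matrix whose columns are the frame's x, y, z axes.
In Python, from rig import bot, imaging, finder gives the robot as it stands. The module is installed in compiled form; this text tells all that it offers.
- The arm moves only by the tool play_rows, never from a script. Its argument "motion" is a list that holds one entry, the list of rows, each a list of 6 numbers: the shift along the tool's x, y, z in m, then the turn, a rotation vector about the tool's x, y, z in degrees. In form: [[[dx, dy, dz, wx, wy, wz], ...]]. A call has 1 to 8 rows; each row is the pose to reach, as a shift and turn from the pose commanded when the call began, along the tool's axes at that moment; what a row does not reach only later rows make up. A row lasts 1/12 s, in which the tool goes at most 41.7 mm and 7.16 degrees, less where a joint would pass 70% of its speed; a pose out of reach is approached as far as the arm can. A call with a gripper value outside its range is refused whole. "fingers" is the finger opening in m, from 0 to 0.087, set as the call begins (left out, the last holds). The fingers move at their own pace and stop on an object; the grip force is fixed at half the most. Time passes only in rows, so rows that repeat a pose let the fingers close. It gives the time, the measured TCP pose, the force, the opening and the grip force at its end, in the units of the state.
- bot.read_state(): the state, without advancing time (a new reading comes with each control period).
- imaging.capture(name): name is "scene" or "top"; returns a dict with "frame" (400x640x3 uint8, red, green, blue), "camera_matrix" (3x3 intrinsics, pixels), "R" (3x3) and "t" (3): a world point X has camera coordinates R X + t. Camera axes: x right, y down, z forward; pixel columns grow to the right and rows downward; lengths in m; the calibration is good to about 2 mm. A picture is of the moment at which its call begins. There is no depth.
- bot.hand_in(): hands the job in; it is judged then, once.
Trained networks look in the newest picture that a camera, given by its name, has taken for a name from the list of things; names that differ only in an ending like _2 or _b are one class to them, and where a whole thing is asked for, a point or a joint stands for the part that bears it (a point fixed in the world has none). Each returns a list of dicts, best first, with "confidence" (0 to 1); they miss things now and then, are a little off and sometimes report something else, mostly with a low value. They report only what shows in the picture. A call takes as long as a camera call. They do not tell look-alikes from the thing itself.
- finder.recognise(camera, name): "at" ([x, y, z] in m, in world coordinates, good to about 4 mm: the middle of the surface that is visible of it).
- finder.outline_of(camera, name): "pixels" (400x640 bool, what is visible of it).
The state is a dict: "time_s": time; "joint_positions": joint angles; "qvel": joint speeds; "tau": joint torques, N m; "position": TCP position; "tcp_rot": TCP orientation; "force": force on the tool from outside, world axes, zero at the start; "moment": the same for the moment, N m; "opening": opening from 0.0 (shut) to 1.0 (fully open); "grasp_force": force on a finger pad.
Only numpy, scipy, OpenCV 4.12 (cv2) and the standard library are available. Lean on these libraries where they do the work, as an engineer would, in place of code of your own. Each camera call takes 0.05 s, during which the arm holds its last target. There are 200 camera calls.

TASK

Take the angle gauge off the wooden offcut by its orange tab, demagnetise its steel foot by dipping it for a moment well into the open well of the blue demagnetiser, and lift it out again. Then set the gauge upright with the middle of its foot on the brass domed stud and, keeping the foot on the stud, rock the gauge over until its swinging pointer settles on the red mark. Finish holding it just there, foot still resting lightly on the stud, for the welder to work to; leave the loose nut and washer alone.

Things in the scene. Friction and masses are not known exactly. Their poses are not given: they have to be found in the camera images.
- gauge: angle gauge, about 0.25 kg, 146 mm tall, upright on the offcut. Origin: centre of the sole; z up, dial on its -x side (towards the robot, within 0.8 rad), +y left seen from the robot. Steel foot 24 (x) x 50 (y) x 12 mm; neck 12 x 22 mm to z = 30; dial body 84 mm diameter, 12 mm thick (x), centre z = 66 mm, white face, ticks every 5 degrees low on it; orange tab 14 (x) x 30 (y) mm, z = 106 to 146
- grip_tab (a point): point inside the orange tab, 128 mm above the sole, where fingers closing along the gauge's x axis grip it; fingertips may reach 19 mm below it
- foot_sole (a point): centre of the flat underside of the gauge's foot (the gauge's origin)
- pointer (a joint): angle of the black pointer from the zero tick (the longest, lowest): a free pendulum 36 mm long on the dial's centre, hanging straight down once still (within about 0.7 s). 0 with the gauge upright; equals the angle by which the gauge is rocked about its own +x axis, top towards its -y (to the right seen from the robot)
- red_mark (a joint): angle of the red mark (7 mm wide, on the steel bezel ring) from the zero tick, same sense as the pointer; stiff, stays as it is through the run, 0.22 to 0.45 rad; low on the dial, right of the zero tick seen from the robot. The gauge must be rocked over by this angle
- pointer_tip (a point): tip of the pointer, 36 mm from the dial's centre
- mark_point (a point): point of the red mark, 36 mm from the dial's centre
- joist_offcut: pine offcut 58 x 100 x 36 mm, fixed, on which the gauge stands; origin at the centre of its underside
- demagnetiser: blue round demagnetiser, fixed, 100 mm in diameter at the black foot, 50 mm tall; vertical open round well, 82 mm inner diameter, its floor 14 mm above the bench; origin at the centre of its underside
- well_rim (a point): centre of the well's mouth, 50 mm above the bench, 36 mm above the well's floor
- stud_block: round dark steel block, fixed, 84 mm in diameter, 22 mm tall, with a 34 mm collar up to 34 mm; origin at the centre of its underside
- stud: brass stud 24 mm in diameter standing 38 mm out of the collar, with a half-round (12 mm radius) top; sprung: it can be pushed 10 mm down, starting to yield at about 2.5 N and taking about 7.5 N at full travel. Origin on its axis, 38 mm below its top
- stud_top (a point): highest point of the stud's dome, 72 mm above the bench when not pressed
- ring_washer: loose tan ring washer 58 mm across, 8 mm thick, lying on the bench; leave alone
- loose_nut: loose rusty hexagon nut 30 x 34 x 16 mm, lying on the bench; leave alone
There are look-alikes about, which are no part of the job. What is shaped like the gauge but pink is not meant.

How it is judged:
By the outcome, as a careful person would: the job done as asked, in the order asked, and still so for the second after the job is handed in, while the arm keeps its last pose, push and grip.
It also fails if it takes over 51 s, if anything falls off the work surface, if the arm or the gripper's body presses on something with over 40 N, if the wrist force passes 120 N, or if a joint passes its speed limit or range.

## Working session

There is one attempt and no reset: what is moved stays moved. The work goes in short steps, Python scripts to look and compute and a tool call to move; the robot and the scene stay as the last step left them, time stands still between calls to the robot, and variables do not carry over. Pictures are saved under pics/ and viewed, at most 10 in all, crops included, and the job is handed in when it is done.

Besides the shell and the picture viewer there is one more tool, called after "Request:" as name(argument=value, ...) on one line, values as JSON. play_rows: Moves the arm, as the interface text tells. Its arguments: {"type":"object","properties":{"motion":{"type":"array"},"fingers":{"type":"number"}},"required":["motion"]}

```bash
mkdir -p pics; python3 - <<'E'
from rig import bot, imaging, finder
import cv2, numpy as np
s=bot.read_state(); print({k:np.round(v,3).tolist() for k,v in s.items()})
fr=[]
for c in("scene","top"):
    d=imaging.capture(c); fr.append(d["frame"]); cv2.imwrite(f"pics/{c}0.png",d["frame"][:,:,::-1])
    print(c,np.round(d["camera_matrix"],1).tolist(),np.round(d["R"],3).tolist(),np.round(d["t"],3).tolist())
    for n in("gauge","grip_tab","demagnetiser","well_rim","stud","stud_top","stud_block","joist_offcut","ring_washer","loose_nut","red_mark","mark_point","foot_sole"):
        try:
            print(n,[(np.round(r["at"],3).tolist(),round(r["confidence"],2)) for r in finder.recognise(c,n)][:4])
        except Exception as e: print(n,e)
print(bot.read_state()["time_s"])
E
```

```text
{'time_s': 0.0, 'joint_positions': [-76.004, 30.28, 82.157, 0.001, 67.688, -10.229], 'qvel': [-0.039, 0.027, 0.001, -0.008, 0.081, -0.169], 'tau': [-0.001, -44.005, -17.659, 0.063, 0.058, -0.0], 'position': [0.256, -0.569, 0.239], 'tcp_rot': [[0.912, 0.41, -0.001], [0.41, -0.912, 0.002], [0.0, -0.002, -1.0]], 'force': [0.462, -0.896, -0.794], 'moment': [-0.0, -0.047, -0.019], 'grasp_force': 0.0, 'opening': 0.995}
scene [[483.2, 0.0, 323.3], [0.0, 483.2, 208.4], [0.0, 0.0, 1.0]] [[-0.9, -0.436, 0.005], [-0.34, 0.696, -0.633], [0.272, -0.571, -0.774]] [0.443, 0.335, 1.121]
gauge [([0.637, -0.163, 0.113], 0.76), ([0.424, 0.129, 0.092], 0.72)]
grip_tab [([0.636, -0.161, 0.108], 0.77), ([0.422, 0.13, 0.09], 0.74)]
demagnetiser [([0.465, -0.345, 0.022], 0.87)]
well_rim [([0.468, -0.344, 0.024], 0.88)]
stud [([0.45, -0.006, 0.062], 0.47)]
stud_top [([0.445, -0.002, 0.062], 0.4), ([0.466, -0.347, 0.022], 0.27)]
stud_block [([0.451, 0.002, 0.022], 0.7)]
joist_offcut [([0.628, -0.145, 0.035], 0.8), ([0.641, -0.158, 0.106], 0.44)]
ring_washer [([0.666, -0.348, 0.01], 0.58)]
loose_nut []
red_mar
[... 438 characters left out ...]
2)]
grip_tab [([0.643, -0.163, 0.127], 0.89), ([0.431, 0.114, 0.098], 0.5)]
demagnetiser [([0.462, -0.342, 0.007], 0.59)]
well_rim [([0.471, -0.341, 0.009], 0.56), ([0.45, -0.012, 0.023], 0.18)]
stud [([0.636, -0.164, 0.128], 0.28)]
stud_top [([0.453, -0.008, 0.07], 0.57)]
stud_block [([0.448, -0.01, 0.018], 0.96)]
joist_offcut [([0.449, -0.01, 0.067], 0.45)]
ring_washer [([0.665, -0.35, 0.009], 0.6)]
loose_nut [([0.698, 0.019, 0.02], 0.44)]
red_mark [([0.635, -0.166, 0.128], 0.62), ([0.636, -0.165, 0.131], 0.44), ([0.427, 0.111, 0.093], 0.37)]
mark_point [([0.43, 0.116, 0.092], 0.48), ([0.622, -0.168, 0.037], 0.29)]
foot_sole [([0.642, -0.168, 0.127], 0.75), ([0.432, 0.114, 0.1], 0.65)]
1.4
```

View pics/scene0.png

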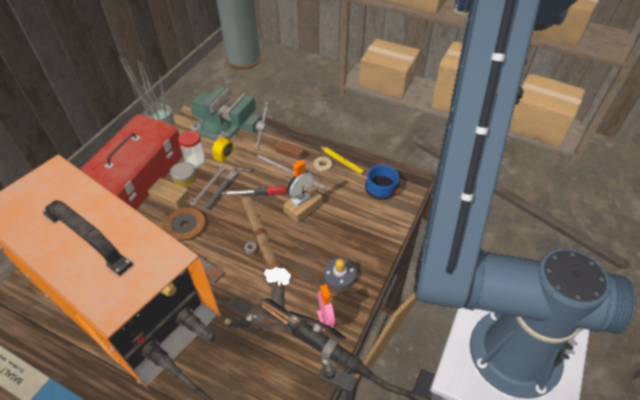

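View pics/top0.png

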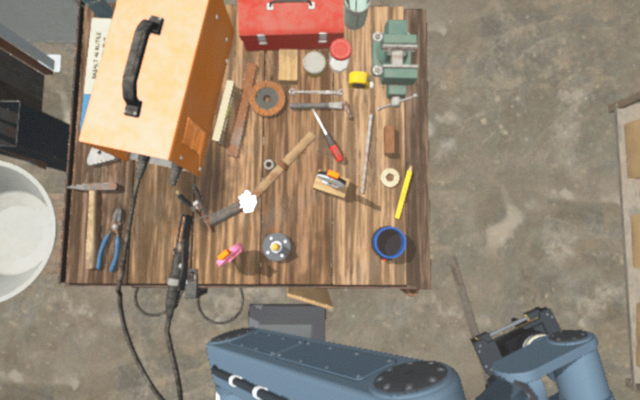

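The scene picture shows two gauge-shaped things: one with an orange tab on an offcut at scene (300,185) / top (332,180), and a pink one at scene (327,305) / top (229,255). The demagnetiser is at scene (381,181) and the stud block at (341,272). The gauge on the offcut fits the description and the pink one is the decoy, so I'll check with an enlarged crop and fit the poses.

```bash
cat > h.py <<'E'
import numpy as np, cv2
from scipy.optimize import minimize
from scipy.spatial.transform import Rotation as Rn
def proj(d,P):
    c=np.asarray(P)@d["R"].T+d["t"]; p=c@d["camera_matrix"].T; return p[:,:2]/p[:,2:]
def box(x,y,z0,z1): return np.array([[a,b,c] for a in(-x/2,x/2) for b in(-y/2,y/2) for c in(z0,z1)])
a=np.linspace(0,2*np.pi,48,endpoint=False)
def cyl(r,z0,z1): return np.array([[r*np.cos(t),r*np.sin(t),z] for t in a for z in(z0,z1)])
disc=np.array([[x,.042*np.cos(t),.066+.042*np.sin(t)] for t in a for x in(-.006,.006)])
TAB=[box(.014,.03,.106,.146)]
GAUGE=[box(.024,.05,0,.012),box(.012,.022,.012,.03),disc]+TAB
BLOCK=[cyl(.042,0,.022),cyl(.017,.022,.034),cyl(.012,.034,.06),np.array([[.012*np.cos(e)*np.cos(t),.012*np.cos(e)*np.sin(t),.06+.012*np.sin(e)] for t in a[::3] for e in np.linspace(0,1.57,6)])]
DEM=[cyl(.05,0,.008),cyl(.046,.008,.05)]
def render(d,parts,R,t,S=4):
    m=np.zeros((400*S,640*S),np.uint8)
    for p in parts:
        q=(proj(d,p@R.T+t)+.5)*S-.5
        cv2.fillConvexPoly(m,cv2.convexHull(np.round(q).astype(np.int32)),1)
    return cv2.resize(m.astype(np.float32),(640,400),interpolation=cv2.INTER_AREA)
def cost(obs,parts,R,t):
    s=0
    for d,m in obs:
        r=render(d,parts,R,t); s+=1-np.minimum(r,m).sum()/np.maximum(r,m).sum()
    return s/len(obs)
def fit(obs,parts,x0,z,yaws=(0,)):
    best=None
    for y in yaws:
        f=lambda v:cost(obs,parts,Rn.from_euler('z',v[2]*20).as_matrix() if len(yaws)>1 else np.eye(3),np.array([v[0],v[1],z]))
        st=np.array([x0[0],x0[1],y/20]); sim=np.vstack([st,st+[.006,0,0],st+[0,.006,0],st+[0,0,.01]])
        r=minimize(f,st,method='Nelder-Mead',options=dict(initial_simplex=sim,maxiter=120,xatol=2e-4,fatol=1e-4))
        if best is None or r.fun<best.fun: best=r
    v=best.x; return np.round([v[0],v[1],np.degrees(v[2]*20),best.fun],4)
E
python3 - <<'E'
from rig import bot, imaging, finder
from h import *
D={c:imaging.capture(c) for c in("scene","top")}
def near(c,n,xy):
    rs=[r["pixels"] for r in finder.outline_of(c,n)]
    p=proj(D[c],[xy])[0]
    rs=[m for m in rs if np.hypot(*(np.argwhere(m).mean(0)[::-1]-p))<25]
    return rs[0].astype(np.float32) if rs else None
for n,parts,xy,z,yaws in(("gauge",GAUGE,(.64,-.162,.1),.036,np.radians([-40,-20,0,20,40])),("stud_block",BLOCK,(.45,-.007,.03),0,(0,)),("demagnetiser",DEM,(.466,-.343,.03),0,(0,))):
    obs={c:near(c,n,xy) for c in D}
    for sel in(("scene","top"),("scene",),("top",)):
        o=[(D[c],obs[c]) for c in sel if obs[c] is not None]
        if o: print(n,sel,fit(o,parts,xy,z,yaws))
np.save("D.npy",D)
f=D["scene"]["frame"]; g=D["top"]["frame"]
A=cv2.resize(f[145:225,260:340],(400,400),interpolation=cv2.INTER_CUBIC)
B=cv2.resize(g[140:220,290:370],(400,400),interpolation=cv2.INTER_CUBIC)
cv2.imwrite("pics/crop1.png",np.hstack([A,B])[:,:,::-1])
E
```

```text
gauge ('scene', 'top') [  0.6434  -0.1676 -22.1154   0.0984]
gauge ('scene',) [  0.644   -0.169  -21.2942   0.0785]
gauge ('top',) [  0.6431  -0.1671 -23.2803   0.1056]
stud_block ('scene', 'top') [ 4.5050e-01 -8.4000e-03  9.5399e+00  7.5100e-02]
stud_block ('scene',) [ 0.4517 -0.0102 -0.6692  0.0855]
stud_block ('top',) [ 0.45   -0.0076  2.335   0.0541]
demagnetiser ('scene', 'top') [ 0.4652 -0.3417  1.5111  0.0629]
demagnetiser ('scene',) [ 0.466  -0.3452  6.0505  0.0599]
demagnetiser ('top',) [ 0.4657 -0.3407 -1.5591  0.049 ]
```

View pics/crop1.png

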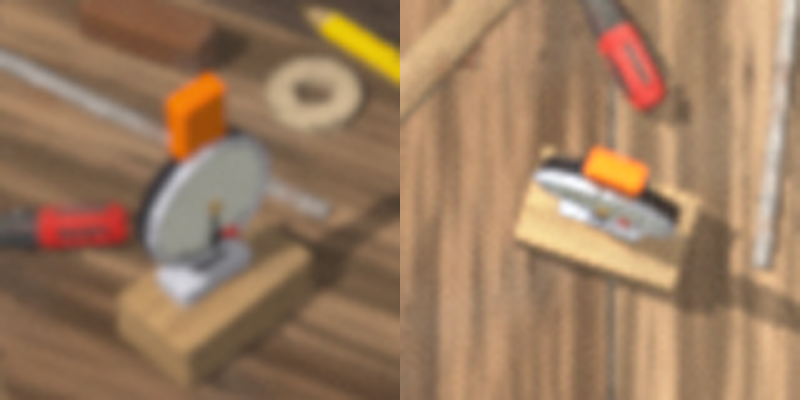

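The crop confirms it: white dial, orange tab, standing on the pine offcut, with the red mark low and right of the pointer. Fitted poses are gauge (0.643,-0.168) with yaw -22°, stud (0.4505,-0.0085) and well (0.4655,-0.3415).

```bash
cat >> h.py <<'E'
def Rt(yaw,rock=0,pitch=0):
    "gauge attitude -> tool: tool x=gauge y, y=gauge x, z=-gauge z"
    G=Rn.from_euler('z',yaw,degrees=True)*Rn.from_euler('x',rock,degrees=True)
    g=G.as_matrix(); return np.c_[g[:,1],g[:,0],-g[:,2]]
def delta(s,p,R,msg=""):
    R0=np.array(s["tcp_rot"]); 
    print(msg,"shift",np.round(R0.T@(np.array(p)-s["position"]),4).tolist(),"turn",np.round(Rn.from_matrix(R0.T@R).as_rotvec(degrees=True),2).tolist())
E
python3 - <<'E'
from rig import bot
from h import *
s=bot.read_state(); delta(s,[.6434,-.1676,.24],Rt(-22))
E
```

```text
shift [0.518, -0.2081, -0.0005] turn [0.0, 0.0, -43.77]
```

Request:
play_rows(motion=[[[0.518,-0.208,-0.001,0,0,-43.8],[0.518,-0.208,-0.001,0,0,-43.8],[0.518,-0.208,-0.001,0,0,-43.8],[0.518,-0.208,-0.001,0,0,-43.8],[0.518,-0.208,-0.001,0,0,-43.8],[0.518,-0.208,-0.001,0,0,-43.8],[0.518,-0.208,-0.001,0,0,-43.8],[0.518,-0.208,-0.001,0,0,-43.8]]], fingers=0.087)

```text
time_s: 2.47
position: [0.4888, -0.3281, 0.2404]
tcp_rot: [[0.374, 0.928, 0.0], [0.928, -0.374, -0.0], [-0.0, 0.0, -1.0]]
force: [0.2, -0.9, -0.3]
opening: 0.999
grasp_force: 0.0
```

```bash
python3 - <<'E'
from rig import bot
from h import *
s=bot.read_state(); print(s["time_s"],s["position"]);delta(s,[.6434,-.1676,.24],Rt(-22))
E
```

```text
2.4667 [ 0.48875392 -0.32814487  0.24036385]
 shift [0.2067, 0.0834, 0.0004] turn [0.02, 0.01, 0.05]
```

Request:
play_rows(motion=[[[0.207,0.083,0,0,0,0],[0.207,0.083,0,0,0,0],[0.207,0.083,0,0,0,0],[0.207,0.083,0,0,0,0],[0.207,0.083,0,0,0,0],[0.207,0.083,0,0,0,0],[0.207,0.083,0,0,0,0]]])

```text
time_s: 3.05
position: [0.6444, -0.1654, 0.24]
tcp_rot: [[0.369, 0.929, 0.001], [0.929, -0.369, 0.0], [0.001, 0.001, -1.0]]
force: [1.0, 0.0, -1.3]
opening: 1.001
grasp_force: 0.0
```

```bash
python3 - <<'E'
from rig import bot,imaging
from h import *
s=bot.read_state(); print(s["time_s"],s["position"]);delta(s,[.6434,-.1676,.164],Rt(-22))
f=imaging.capture("top")["frame"]
g=imaging.capture("scene")["frame"]
A=cv2.resize(g[100:240,230:370],(400,400),interpolation=cv2.INTER_CUBIC)
B=cv2.resize(f[120:240,270:390],(400,400),interpolation=cv2.INTER_CUBIC)
cv2.imwrite("pics/crop2.png",np.hstack([A,B])[:,:,::-1])
E
```

```text
3.05 [ 0.64437001 -0.16538343  0.23997954]
 shift [-0.0025, -0.0002, 0.076] turn [0.07, -0.06, 0.32]
```

View pics/crop2.png

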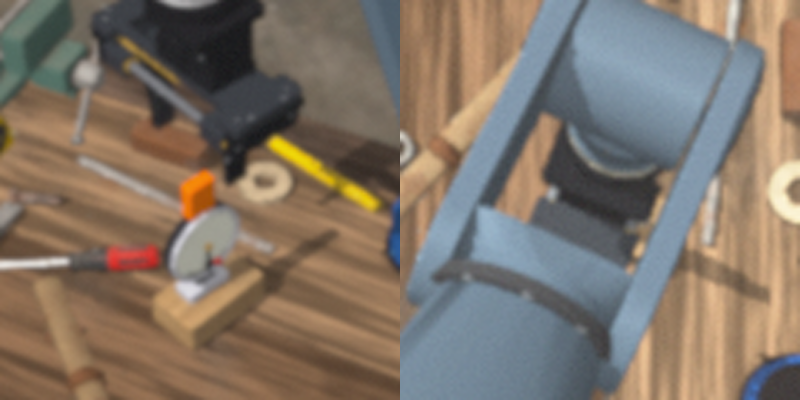

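The crop shows the open fingers straddling the tab along the dial normal, with the gauge untouched. Next I descend and close.

Request:
play_rows(motion=[[[-0.0025,0,0.03,0,0,0.3],[-0.0025,0,0.06,0,0,0.3],[-0.0025,0,0.076,0,0,0.3],[-0.0025,0,0.076,0,0,0.3],[-0.0025,0,0.076,0,0,0.3]]])

```text
time_s: 3.57
position: [0.6395, -0.1728, 0.1635]
tcp_rot: [[0.381, 0.924, -0.003], [0.924, -0.381, 0.001], [-0.0, -0.003, -1.0]]
force: [-0.2, -0.5, 0.7]
opening: 0.997
grasp_force: 0.0
```

Request:
play_rows(motion=[[[0,0,0,0,0,0],[0,0,0,0,0,0],[0,0,0,0,0,0],[0,0,0,0,0,0],[0,0,0,0,0,0],[0,0,0,0,0,0],[0,0,0,0,0,0],[0,0,0,0,0,0]]], fingers=0)

```text
time_s: 4.23
position: [0.6411, -0.171, 0.1642]
tcp_rot: [[0.379, 0.925, 0.0], [0.925, -0.379, -0.0], [-0.0, 0.0, -1.0]]
force: [0.3, -0.5, -0.1]
opening: 0.48
grasp_force: 0.0
```

Request:
play_rows(motion=[[[0.004,0,0,0,0,0],[0.004,0,0,0,0,0],[0.004,0,0,0,0,0],[0.004,0,0,0,0,0],[0.004,0,0,0,0,0],[0.004,0,0,0,0,0],[0.004,0,0,0,0,0],[0.004,0,0,0,0,0]]])

```text
time_s: 4.9
position: [0.6426, -0.1675, 0.1641]
tcp_rot: [[0.379, 0.925, 0.0], [0.925, -0.379, -0.0], [0.0, 0.0, -1.0]]
force: [1.1, -0.2, -1.4]
opening: 0.157
grasp_force: 30.0
```

Request:
play_rows(motion=[[[0,0,-0.01,0,0,0],[0,0,-0.03,0,0,0],[0,0,-0.06,0,0,0],[0,0,-0.086,0,0,0],[0,0,-0.086,0,0,0]]])

```text
time_s: 5.32
position: [0.6457, -0.1687, 0.2569]
tcp_rot: [[0.379, 0.925, 0.011], [0.925, -0.379, -0.005], [-0.0, 0.012, -1.0]]
force: [0.8, -0.6, -0.4]
opening: 0.157
grasp_force: 30.0
```

```bash
python3 - <<'E'
from rig import bot
from h import *
s=bot.read_state(); print(s["time_s"],s["position"],s["opening"],s["force"]);delta(s,[.4655,-.3415,.25],Rt(-22))
E
```

```text
5.3167 [ 0.64572429 -0.16872415  0.25690907] 0.1573913219752346 [ 0.77174859 -0.63741294 -0.4298508 ]
 shift [-0.2282, -0.1014, 0.0058] turn [0.68, 0.02, -0.27]
```

Request:
play_rows(motion=[[[-0.229,-0.1,0,0,0,0],[-0.229,-0.1,0,0,0,0],[-0.229,-0.1,0,0,0,0],[-0.229,-0.1,0,0,0,0],[-0.229,-0.1,0,0,0,0],[-0.229,-0.1,0,0,0,0],[-0.229,-0.1,0,0,0,0],[-0.229,-0.1,0,0,0,0]]])

```text
time_s: 5.98
position: [0.4612, -0.3428, 0.2495]
tcp_rot: [[0.384, 0.923, -0.001], [0.923, -0.384, 0.001], [0.001, -0.001, -1.0]]
force: [-0.3, -0.5, -2.5]
opening: 0.159
grasp_force: 30.0
```

```bash
python3 - <<'E'
from rig import bot,imaging
from h import *
D={c:imaging.capture(c) for c in("scene","top")}
s=bot.read_state(); print(s["time_s"],s["position"],s["opening"],s["force"]);delta(s,[.4655,-.3415,.15],Rt(-22))
g=D["scene"]["frame"]; f=D["top"]["frame"]
u,v=proj(D["scene"],[[.4655,-.3415,.2]])[0].astype(int)
A=cv2.resize(g[v-60:v+60,u-60:u+60],(400,400),interpolation=cv2.INTER_CUBIC)
u,v=proj(D["top"],[[.4655,-.3415,.1]])[0].astype(int)
B=cv2.resize(f[v-60:v+60,u-60:u+60],(400,400),interpolation=cv2.INTER_CUBIC)
cv2.imwrite("pics/crop3.png",np.hstack([A,B])[:,:,::-1])
E
```

```text
6.0833 [ 0.46310711 -0.34086087  0.24966228] 0.1572863612099014 [ 5.59757261e-02 -1.00713310e-03 -1.79855082e+00]
 shift [0.0002, 0.0026, 0.0997] turn [-0.05, -0.08, -0.32]
```

View pics/crop3.png

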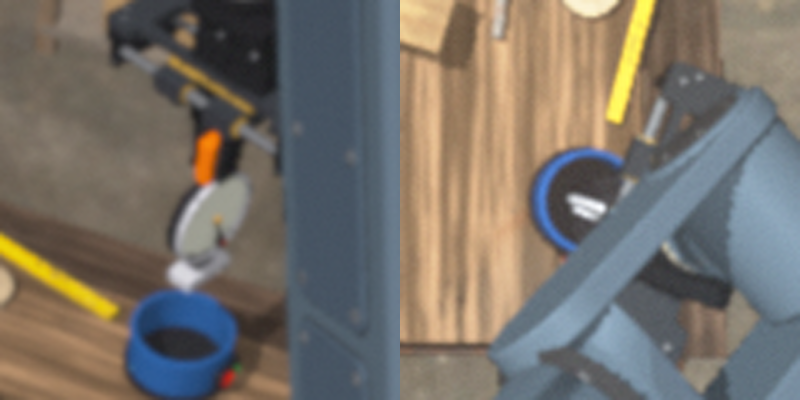

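The crop shows the gauge held upright above the well, with its white foot at crop (200,272) just over the mouth at (183,325). I dip to sole z of about 0.022 with a short pause, then lift out.

Request:
play_rows(motion=[[[0,0.0025,0.03,0,0,0],[0,0.0025,0.06,0,0,0],[0,0.0025,0.085,0,0,0],[0,0.0025,0.1,0,0,0],[0,0.0025,0.1,0,0,0],[0,0.0025,0.1,0,0,0],[0,0.0025,0.1,0,0,0],[0,0.0025,0.1,0,0,0]]])

```text
time_s: 6.75
position: [0.4669, -0.3427, 0.1517]
tcp_rot: [[0.378, 0.926, 0.002], [0.926, -0.378, -0.002], [-0.001, 0.003, -1.0]]
force: [-0.3, -0.0, -2.7]
opening: 0.157
grasp_force: 30.0
```

Request:
play_rows(motion=[[[0,0,0,0,0,0],[0,0,-0.03,0,0,0],[0,0,-0.06,0,0,0],[0,0,-0.1,0,0,0],[0,0,-0.13,0,0,0],[0,0,-0.13,0,0,0]]])

```text
time_s: 7.25
position: [0.4687, -0.3456, 0.2887]
tcp_rot: [[0.379, 0.925, 0.012], [0.925, -0.379, -0.013], [-0.007, 0.016, -1.0]]
force: [0.7, -1.3, -1.5]
opening: 0.16
grasp_force: 30.0
```

```bash
cat >> h.py <<'E'
def Rtp(yaw,rock,pitch):
    g=Rn.from_euler('ZYX',[yaw,pitch,rock],degrees=True).as_matrix(); return np.c_[g[:,1],g[:,0],-g[:,2]]
E
python3 - <<'E'
from rig import bot
from h import *
s=bot.read_state(); print(s["joint_positions"])
R=Rtp(-64,0,25); p=np.array([.4,.2,.6])-.062*R[:,2]; print(p)
delta(s,p,R)
E
```

```text
[-4.73927106e+01  2.34731768e+01  8.57017201e+01  1.14779990e-02
  6.98386505e+01 -2.51252022e+01]
[0.41148635 0.1764495  0.65619108]
 shift [0.4587, -0.245, -0.3747] turn [24.88, 9.17, 41.06]
```

Request:
play_rows(motion=[[[0.05,-0.03,-0.2,0,0,0],[0.459,-0.245,-0.375,24.9,9.2,41],[0.459,-0.245,-0.375,24.9,9.2,41],[0.459,-0.245,-0.375,24.9,9.2,41],[0.459,-0.245,-0.375,24.9,9.2,41],[0.459,-0.245,-0.375,24.9,9.2,41],[0.459,-0.245,-0.375,24.9,9.2,41],[0.459,-0.245,-0.375,24.9,9.2,41]]])

```text
time_s: 7.92
position: [0.4393, -0.0872, 0.4814]
tcp_rot: [[0.901, 0.388, -0.196], [0.435, -0.81, 0.393], [-0.006, -0.439, -0.898]]
force: [1.0, 0.2, -3.0]
opening: 0.157
grasp_force: 30.0
```

```bash
python3 - <<'E'
from rig import bot
from h import *
s=bot.read_state(); print(s["joint_positions"],s["position"])
R=Rtp(-64,0,25); p=np.array([.4,.2,.6])-.062*R[:,2]
delta(s,p,R)
E
```

```text
[-34.01254475  12.72808009  76.26988306  13.63953737 113.45111092
  33.25910188] [ 0.43925942 -0.08722987  0.48137818]
 shift [0.0885, -0.3012, -0.0479] turn [-1.06, 0.22, -0.36]
```

Request:
play_rows(motion=[[[0.088,-0.301,-0.048,0,0,0],[0.088,-0.301,-0.048,0,0,0],[0.088,-0.301,-0.048,0,0,0],[0.088,-0.301,-0.048,0,0,0],[0.088,-0.301,-0.048,0,0,0],[0.088,-0.301,-0.048,0,0,0],[0.088,-0.301,-0.048,0,0,0],[0.088,-0.301,-0.048,0,0,0]]])

```text
time_s: 8.58
position: [0.4079, 0.1773, 0.6579]
tcp_rot: [[0.897, 0.397, -0.192], [0.441, -0.808, 0.392], [0.0, -0.436, -0.9]]
force: [-0.3, -0.4, -2.5]
opening: 0.161
grasp_force: 30.0
```

Request:
play_rows(motion=[[[0,0,0,0,0,0],[0,0,0,0,0,0],[0,0,0,0,0,0],[0,0,0,0,0,0],[0,0,0,0,0,0],[0,0,0,0,0,0],[0,0,0,0,0,0],[0,0,0,0,0,0]]])

```text
time_s: 9.25
position: [0.4098, 0.1742, 0.6548]
tcp_rot: [[0.899, 0.392, -0.196], [0.438, -0.809, 0.392], [-0.005, -0.438, -0.899]]
force: [-1.0, 0.2, -2.0]
opening: 0.157
grasp_force: 30.0
```

```bash
python3 - <<'E'
from rig import bot,imaging,finder
from h import *
d=imaging.capture("scene"); s=bot.read_state(); np.save("D2.npy",dict(d=d,s=s))
print(s["time_s"],s["joint_positions"],s["position"])
R=np.array(s["tcp_rot"]); c=s["position"]+.062*R[:,2]
u,v=proj(d,[c])[0]; print(u,v,proj(d,[c-.006*R[:,1]+.036*R[:,2]]))
for n in("gauge","pointer_tip","mark_point","grip_tab","foot_sole"): 
  r=finder.recognise("scene",n); print(n,[(proj(d,[q["at"]])[0].round(1).tolist(),np.round(q["at"],3).tolist(),round(q["confidence"],2)) for q in r][:2])
u,v=int(u),int(v); g=d["frame"][max(v-50,0):v+50,u-60:u+60]
cv2.imwrite("pics/crop4.png",cv2.resize(g,None,fx=6,fy=6,interpolation=cv2.INTER_CUBIC)[:,:,::-1]); print(u-60,max(v-50,0))
E
```

```text
9.3 [ -6.15949395   5.14065427  60.95278985  26.91802344 125.51196885
  71.49416295] [0.40975133 0.17434201 0.6549515 ]
324.4254129498999 178.1739062925752 [[324.45896536 204.32442821]]
gauge [([325.1, 308.0], [0.425, 0.131, 0.091], 0.94), ([327.5, 181.1], [0.39, 0.205, 0.604], 0.89)]
pointer_tip [([324.7, 191.0], [0.39, 0.214, 0.593], 0.44)]
mark_point [([323.6, 181.0], [0.395, 0.206, 0.602], 0.9)]
grip_tab [([325.2, 307.2], [0.425, 0.13, 0.091], 0.95), ([322.6, 184.3], [0.395, 0.21, 0.599], 0.85)]
foot_sole [([322.9, 181.5], [0.396, 0.206, 0.601], 0.98), ([325.6, 306.9], [0.424, 0.13, 0.093], 0.63)]
264 128
```

View pics/crop4.png

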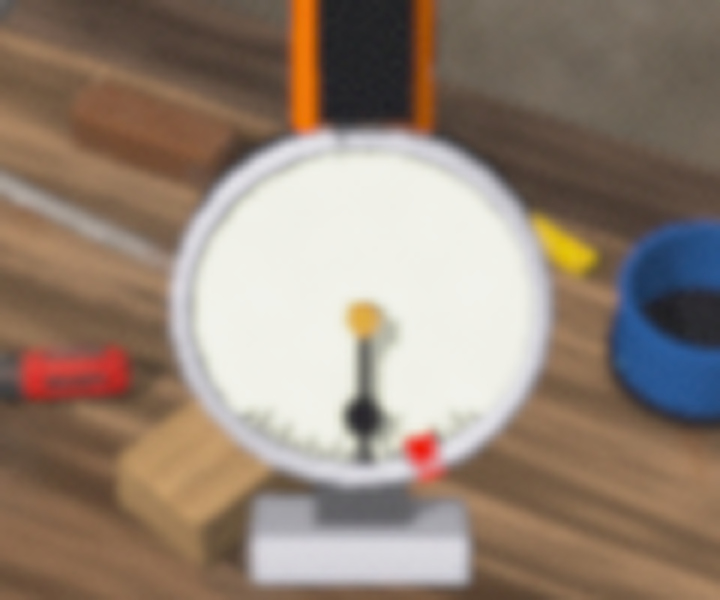

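The crop shows the dial face-on: hub at crop (363,318), pointer hanging straight to (363,460), red mark at (424,455). I'll compute the mark angle by back-projecting the red pixels onto the dial plane.

```bash
cat >> h.py <<'E'
def hsvmask(f): return cv2.cvtColor(f,cv2.COLOR_RGB2HSV).astype(int)
def topl(d,uv,c,R,xoff):
    "pixels -> (y,z) in gauge axes on the plane xoff in front of dial centre c; R tool rot"
    n=R[:,1]; o=-d["R"].T@d["t"]; K=d["camera_matrix"]
    r=np.c_[uv,np.ones(len(uv))]@np.linalg.inv(K).T@d["R"]
    P=o+r*(((c+xoff*n-o)@n)/(r@n))[:,None]
    return np.c_[(P-c)@R[:,0],-(P-c)@R[:,2]]
E
python3 - <<'E'
from h import *
q=np.load("D2.npy",allow_pickle=True).item(); d,s=q["d"],q["s"]
R=np.array(s["tcp_rot"]); c=s["position"]+.062*R[:,2]
f=d["frame"]; h=hsvmask(f)
win=np.zeros((400,640),bool); win[178:215,292:360]=1
sat=h[...,1]*h[...,2]/255.
red=win&((h[...,0]<6)|(h[...,0]>172))&(h[...,1]>60)
win2=np.zeros_like(win); win2[174:188,316:332]=1
yel=win2&(h[...,0]>10)&(h[...,0]<30)&(h[...,1]>80)
dark=np.zeros_like(win); dark[182:206,318:332]=1
w=lambda m,wt:(np.argwhere(m)[:,::-1]*wt[m][:,None]).sum(0)/wt[m].sum()
ru=w(red,sat); hu=w(yel,sat); print("red",ru,red.sum(),"hub",hu)
for xo in(-.006,-.008,-.010):
    H=topl(d,[hu],c,R,xo)[0]; A=topl(d,np.argwhere(red)[:,::-1],c,R,xo)-H
    M=topl(d,[ru],c,R,xo)[0]-H
    ang=np.degrees(np.arctan2(-A[:,0],-A[:,1])); rad=np.hypot(*A.T)
    print(xo,"hub",H,"mark",M,"r",np.hypot(*M),"ang",np.degrees(np.arctan2(-M[0],-M[1])))
for lo,hi in((.028,.035),(.035,.039),(.039,.046)):
    k=(rad>lo)&(rad<hi); print(lo,k.sum(),np.average(ang[k],weights=sat[red][k]) if k.any() else None)
# pointer
g=f.sum(2).astype(float)/3; row=[]
for v in range(186,206):
    u=np.arange(318,331); wt=np.clip(150-g[v,318:331],0,None)
    if wt.sum()>60: row.append([(u*wt).sum()/wt.sum(),v])
P=topl(d,np.array(row),c,R,-.008)-topl(d,[hu],c,R,-.008); print("pointer ang",np.degrees(np.arctan2(-P[:,0],-P[:,1])).round(1).tolist(), np.hypot(*P.T).round(3).tolist())
# in-hand rock/pitch of gauge via foot fit
import itertools
E
```

```text
red [334.16411495 203.35836096] 41 hub [324.00308821 180.80960754]
-0.006 hub [ 0.00059572 -0.00145093] mark [-0.01387314 -0.03313501] r 0.0359220418153806 ang 22.71833806602715
-0.008 hub [ 0.00060331 -0.00066308] mark [-0.01382713 -0.03302512] r 0.03580290110666666 ang 22.718338066027105
-0.01 hub [0.00061089 0.00012477] mark [-0.01378111 -0.03291522] r 0.03568376039795268 ang 22.718338066027044
0.028 17 23.186513685980632
0.035 14 22.217518962997378
0.039 10 22.551427352752455
pointer ang [1.8, 1.8, 1.0, 0.3, 0.3, 0.5, 0.9, 1.1, 1.2, 1.0, 0.6, 0.6] [0.016, 0.018, 0.019, 0.021, 0.022, 0.024, 0.025, 0.027, 0.028, 0.029, 0.032, 0.034]
```

```bash
python3 - <<'E'
from rig import bot
from h import *
s=bot.read_state(); delta(s,[.4505,-.0085,.25],Rtp(-35,0,0))
E
```

```text
shift [-0.0419, 0.3416, 0.2845] turn [-25.47, -6.32, -28.5]
```

Request:
play_rows(motion=[[[-0.042,0.342,0.28,-25.5,-6.3,-28.5],[-0.042,0.342,0.28,-25.5,-6.3,-28.5],[-0.042,0.342,0.28,-25.5,-6.3,-28.5],[-0.042,0.342,0.28,-25.5,-6.3,-28.5],[-0.042,0.342,0.28,-25.5,-6.3,-28.5],[-0.042,0.342,0.28,-25.5,-6.3,-28.5],[-0.042,0.342,0.28,-25.5,-6.3,-28.5],[-0.042,0.342,0.28,-25.5,-6.3,-28.5]]])

```text
time_s: 10.22
position: [0.4404, 0.036, 0.3528]
tcp_rot: [[0.572, 0.82, 0.002], [0.82, -0.572, 0.001], [0.002, 0.001, -1.0]]
force: [0.4, -0.1, -2.0]
opening: 0.162
grasp_force: 30.0
```

```bash
python3 - <<'E'
from rig import bot
from h import *
s=bot.read_state(); print(s["position"],s["joint_positions"]); delta(s,[.4505,-.0085,.225],Rtp(-35,0,0))
E
```

```text
[0.44039332 0.03598617 0.35279927] [-9.91327163e+00  7.87602732e+00  9.77504240e+01  5.48492656e-02
  7.42620454e+01  2.49782891e+01]
 shift [-0.0309, 0.0336, 0.1278] turn [0.08, -0.1, 0.09]
```

Request:
play_rows(motion=[[[-0.031,0.0336,0.12,0,0,0],[-0.031,0.0336,0.12,0,0,0],[-0.031,0.0336,0.12,0,0,0],[-0.031,0.0336,0.12,0,0,0],[-0.031,0.0336,0.12,0,0,0],[-0.031,0.0336,0.12,0,0,0],[-0.031,0.0336,0.12,0,0,0],[-0.031,0.0336,0.12,0,0,0]]])

```text
time_s: 10.88
position: [0.4521, -0.0087, 0.2361]
tcp_rot: [[0.573, 0.82, 0.005], [0.82, -0.573, -0.001], [0.002, 0.005, -1.0]]
force: [-0.1, 0.2, -2.2]
opening: 0.163
grasp_force: 30.0
```

```bash
python3 - <<'E'
from rig import bot,imaging,finder
from h import *
D={c:imaging.capture(c) for c in("scene","top")}
s=bot.read_state(); print(s["time_s"],s["position"],s["force"]);delta(s,[.4505,-.0085,.205],Rtp(-35,0,0))
np.save("D3.npy",dict(D=D,s=s))
R=np.array(s["tcp_rot"]); o=s["position"]+.128*R[:,2]
out=[]
for c in D:
    d=D[c]; f=d["frame"].copy()
    u,v=proj(d,[o])[0].astype(int); g=cv2.resize(f[v-50:v+50,u-50:u+50],(400,400),interpolation=cv2.INTER_CUBIC)
    G=np.c_[R[:,1],R[:,0],-R[:,2]]
    for p in GAUGE[:1]: 
        q=((proj(d,p@G.T+o)-[u-50,v-50]+.5)*4).astype(int); cv2.polylines(g,[cv2.convexHull(q.astype(np.int32))],True,(255,0,0),1)
    for p in BLOCK:
        q=((proj(d,p+[.4505,-.0085,0])-[u-50,v-50]+.5)*4).astype(int); cv2.polylines(g,[cv2.convexHull(q.astype(np.int32))],True,(0,255,0),1)
    out.append(g)
cv2.imwrite("pics/crop5.png",np.hstack(out)[:,:,::-1])
E
```

```text
10.9833 [ 0.4516187  -0.00873273  0.23561799] [-0.13472898  0.41288682 -2.90689205]
 shift [-0.0005, -0.0012, 0.0306] turn [0.23, -0.09, 0.05]
```

View pics/crop5.png

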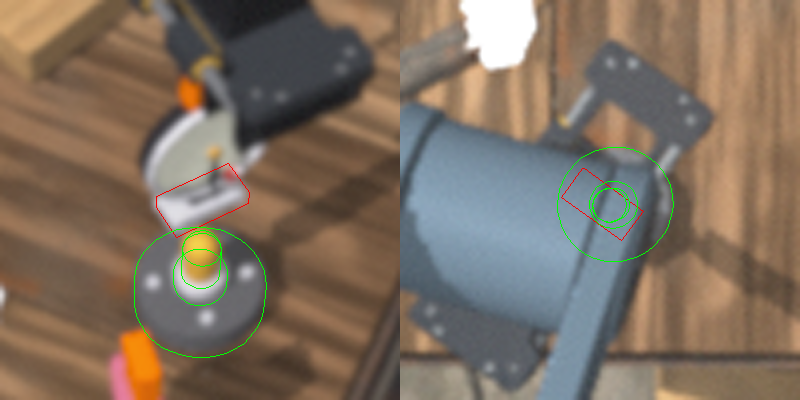

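The overlay shows the foot outline centred over the stud dome at crop (201,245), and the block fit agrees with the picture. I now lower to contact.

Request:
play_rows(motion=[[[-0.0005,-0.001,0.02,0.2,0,0],[-0.0005,-0.001,0.031,0.2,0,0],[-0.0005,-0.001,0.031,0.2,0,0],[-0.0005,-0.001,0.031,0.2,0,0],[-0.0005,-0.001,0.031,0.2,0,0],[-0.0005,-0.001,0.031,0.2,0,0]]])

```text
time_s: 11.48
position: [0.4505, -0.009, 0.2039]
tcp_rot: [[0.573, 0.819, -0.0], [0.819, -0.573, 0.001], [0.001, -0.001, -1.0]]
force: [-0.6, -0.1, -1.8]
opening: 0.159
grasp_force: 30.0
```

Request:
play_rows(motion=[[[0,0,0.001,0,0,0],[0,0,0.002,0,0,0],[0,0,0.003,0,0,0],[0,0,0.003,0,0,0],[0,0,0.003,0,0,0],[0,0,0.003,0,0,0]]])

```text
time_s: 11.98
position: [0.4498, -0.009, 0.2]
tcp_rot: [[0.574, 0.819, -0.002], [0.819, -0.574, 0.002], [0.0, -0.003, -1.0]]
force: [0.9, -0.2, -1.5]
opening: 0.154
grasp_force: 30.0
```

Request:
play_rows(motion=[[[0,0,0.001,0,0,0],[0,0,0.0015,0,0,0],[0,0,0.0015,0,0,0],[0,0,0.0015,0,0,0],[0,0,0.0015,0,0,0]]])

```text
time_s: 12.4
position: [0.4498, -0.009, 0.1985]
tcp_rot: [[0.574, 0.819, -0.002], [0.819, -0.574, 0.002], [0.0, -0.003, -1.0]]
force: [-0.3, -0.6, 0.7]
opening: 0.161
grasp_force: 30.0
```

```bash
python3 - <<'E'
from rig import bot,imaging
from h import *
F=[]
for i in range(8):
    imaging.capture("scene"); s=bot.read_state(); F.append(s["force"])
print(np.mean(F,0),np.std(F,0),s["position"],s["time_s"],s["joint_positions"])
top=np.array([.4505,-.0085,.0705]); h=.006  # 1.5mm nominal press
for th in(7.4,14.8,22.3):
    R=Rtp(-35,th,0); n=-R[:,2]; S=top+h*(n-[0,0,1])+np.array([0,0,(.012-h)*(1-n[2])])
    delta(s,S+.128*n,R,th)
E
```

```text
[ 0.07430695 -0.14448585  0.97392291] [0.75286306 0.6779712  0.46617976] [ 0.44979695 -0.00900838  0.19842554] 12.8 [-1.54720835e+01  2.06551940e+01  1.08925405e+02  7.96981340e-02
  5.05599664e+01  1.94821631e+01]
7.4 shift [-0.0164, 0.0003, 0.001] turn [-0.15, 7.39, -0.01]
14.8 shift [-0.0334, 0.0003, 0.0042] turn [-0.15, 14.79, -0.02]
22.3 shift [-0.05, 0.0003, 0.0095] turn [-0.15, 22.29, -0.03]
```

Request:
play_rows(motion=[[[-0.008,0,0.0002,0,3.7,0],[-0.0164,0,0.001,0,7.4,0],[-0.0249,0,0.0024,0,11.1,0],[-0.0334,0,0.0042,0,14.8,0],[-0.0417,0,0.0066,0,18.5,0],[-0.046,0,0.008,0,20.4,0],[-0.05,0,0.0095,0,22.3,0],[-0.05,0,0.0095,0,22.3,0]]])

```text
time_s: 13.47
position: [0.4205, -0.0513, 0.1884]
tcp_rot: [[0.535, 0.817, 0.216], [0.755, -0.577, 0.312], [0.38, -0.004, -0.925]]
force: [-1.4, -0.7, 0.8]
opening: 0.157
grasp_force: 30.0
```

Request:
play_rows(motion=[[[0,0,0,0,0,0],[0,0,0,0,0,0],[0,0,0,0,0,0],[0,0,0,0,0,0],[0,0,0,0,0,0],[0,0,0,0,0,0],[0,0,0,0,0,0],[0,0,0,0,0,0]]])

```text
time_s: 14.13
position: [0.4212, -0.05, 0.1889]
tcp_rot: [[0.531, 0.819, 0.216], [0.758, -0.573, 0.312], [0.379, -0.002, -0.925]]
force: [-2.1, -3.5, 1.1]
opening: 0.163
grasp_force: 30.0
```

```bash
python3 - <<'E'
from rig import bot,imaging
from h import *
F=[];P=[];I=[]
for i in range(8):
    d=imaging.capture("scene"); s=bot.read_state(); F.append(s["force"]);P.append(s["position"]);I.append(d["frame"].astype(float))
print(np.mean(F,0),np.mean(P,0),s["time_s"],np.round(s["tcp_rot"],4).tolist())
d["frame"]=np.mean(I,0).astype(np.uint8); np.save("D4.npy",dict(d=d,s=s))
R=Rtp(-35,22.3,0); n=-R[:,2]; S=np.array([.4505,-.0085,.0705])+.006*(n-[0,0,1])+[0,0,.006*(1-n[2])]
delta(s,S+.128*n,R)
R=np.array(s["tcp_rot"]); c=s["position"]+.062*R[:,2]
u,v=proj(d,[c])[0].astype(int); print(u,v)
g=d["frame"][v-40:v+60,u-60:u+60]
cv2.imwrite("pics/crop6.png",cv2.resize(g,None,fx=6,fy=6,interpolation=cv2.INTER_CUBIC)[:,:,::-1])
E
```

```text
[-1.42374656 -3.7245661   0.89154587] [ 0.42109682 -0.05003427  0.18890302] 14.5333 [[0.5318, 0.8189, 0.2157], [0.7571, -0.5739, 0.3122], [0.3795, -0.0027, -0.9252]]
 shift [0.0001, 0.0003, -0.0] turn [-0.14, -0.0, -0.08]
350 243
```

View pics/crop6.png

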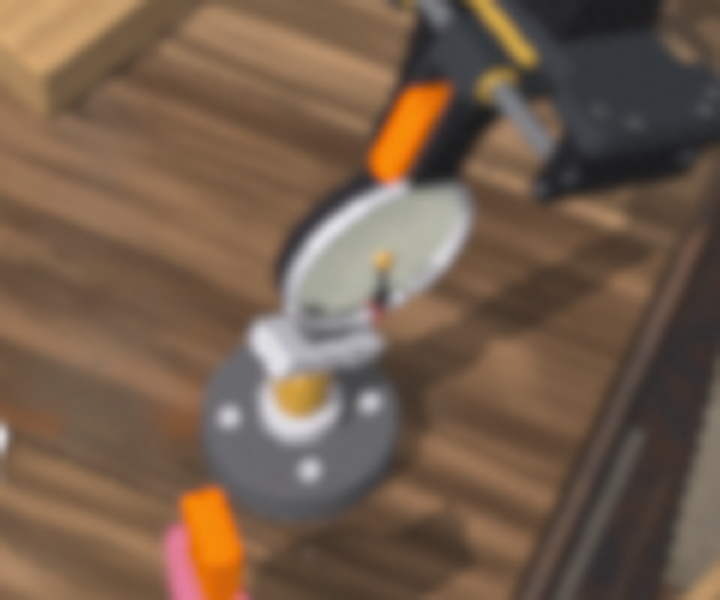

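The crop shows the gauge rocked over on the brass stud, hub at crop (383,258), with the pointer running straight down to the red mark at (377,312). The sideways force is a bit high (friction), so I measure the mark's angle and any in-hand rotation.

```bash
cat > meas.py <<'E'
from rig import bot,imaging,finder
from h import *
def meas(d,s,out):
    R=np.array(s["tcp_rot"]); c=s["position"]+.062*R[:,2]; f=d["frame"]; h=hsvmask(f); sat=h[...,1]*h[...,2]/255.
    u,v=np.round(proj(d,[c-.007*R[:,1]])[0]).astype(int)
    w=lambda m:(np.argwhere(m)[:,::-1]*sat[m][:,None]).sum(0)/sat[m].sum()
    W=np.zeros((400,640),bool); W[v-4:v+22,u-14:u+16]=1
    red=W&((h[...,0]<7)|(h[...,0]>170))&(h[...,1]>70)
    W2=np.zeros_like(W); W2[v-8:v+8,u-8:u+9]=1
    yel=W2&(h[...,0]>11)&(h[...,0]<30)&(h[...,1]>90)
    ru,hu=w(red),w(yel)
    G=np.c_[R[:,1],R[:,0],-R[:,2]]; gd=G.T@[0,0,-1.]; ga=np.degrees(np.arctan2(-gd[1],-gd[2]))
    H,M=topl(d,[hu,ru],c,R,-.008); M=M-H
    print("red",ru.round(2),red.sum(),"hub",hu.round(2),yel.sum(),"r",np.hypot(*M).round(4),"mark ang in tool frame",np.degrees(np.arctan2(-M[0],-M[1])).round(2),"gravity ang",ga.round(2))
    e=topl(d,[ru+[.3,0],ru-[.3,0]],c,R,-.008)-H; print("0.3px ->",np.degrees(np.arctan2(-e[:,0],-e[:,1])).round(2),"hub exp",proj(d,[c-.008*R[:,1]])[0].round(1))
    ms=[r["pixels"].astype(np.float32) for r in finder.outline_of("scene","gauge")]
    ms=[m for m in ms if np.hypot(*(np.argwhere(m).mean(0)[::-1]-[u,v]))<25]
    if ms:
        m=ms[0]; keep=np.zeros_like(m); 
        y0=int(proj(d,[s["position"]+.02*R[:,2]])[0][1]); keep[y0:]=1
        P=GAUGE[:3]
        def cst(x):
            g=G@Rn.from_euler('x',x[2]*1000,degrees=True).as_matrix(); o=s["position"]+x[0]*R[:,0]+x[1]*R[:,2]-.128*g[:,2]
            r=render(d,P,g,o)*keep; mm=m*keep; return 1-np.minimum(r,mm).sum()/np.maximum(r,mm).sum()
        st=np.zeros(3); best=min((minimize(cst,st+[0,0,q],method='Nelder-Mead',options=dict(initial_simplex=st+[0,0,q]+np.array([[0,0,0],[.003,0,0],[0,.003,0],[0,0,.003]]),maxiter=150)) for q in(-.004,0,.004)),key=lambda r:r.fun)
        print("silhouette dx,dz,extra rock",best.x[:2].round(4),(best.x[2]*1000).round(2),best.fun.round(3))
E
python3 - <<'E'
from meas import *
q=np.load("D4.npy",allow_pickle=True).item(); meas(q["d"],q["s"],0)
q=np.load("D3.npy",allow_pickle=True).item(); 
E
```

```text
red [352.44 254.84] 5 hub [354.11 246.55] 7 r 0.0336 mark ang in tool frame 17.65 gravity ang 22.3
0.3px -> [19.24 16.01] hub exp [352.7 245.6]
silhouette dx,dz,extra rock [-0.0039 -0.0017] 1.39 0.102
```

Request:
play_rows(motion=[[[-0.0005,0,0,0,0,0],[-0.001,0,0,0,0,0],[-0.001,0,0,0,0,0],[-0.001,0,0,0,0,0]]])

```text
time_s: 14.92
position: [0.4206, -0.0505, 0.1886]
tcp_rot: [[0.532, 0.819, 0.216], [0.757, -0.574, 0.313], [0.38, -0.003, -0.925]]
force: [0.1, -2.1, 0.8]
opening: 0.159
grasp_force: 30.0
```

```bash
python3 - <<'E'
from meas import *
F=[];P=[];I=[]
for i in range(8):
    d=imaging.capture("scene"); s=bot.read_state(); F.append(s["force"]);P.append(s["position"]);I.append(d["frame"].astype(float))
print(np.mean(F,0),np.mean(P,0),s["time_s"])
d["frame"]=np.mean(I,0).astype(np.uint8); np.save("D5.npy",dict(d=d,s=s)); meas(d,s,0)
E
```

```text
[ 0.30258612 -2.3661464   0.77639571] [ 0.42055411 -0.05058276  0.18855986] 15.3167
red [352.41 254.33] 7 hub [354.2  246.54] 7 r 0.0311 mark ang in tool frame 16.42 gravity ang 22.32
0.3px -> [18.15 14.63] hub exp [353.  245.6]
silhouette dx,dz,extra rock [-0.0052 -0.0011] 1.1 0.086
```

The dial is too oblique here for a firm reading. I'll swivel about the stud's vertical axis, foot kept on, so the dial faces the camera better.

```bash
python3 - <<'E'
from rig import bot
from h import *
s=bot.read_state()
for y in(-40,-45,-50,-55):
    R=Rtp(y,22.3,0); n=-R[:,2]; S=np.array([.4505,-.0085,.0702])+.006*(n-[0,0,1])+[0,0,.006*(1-n[2])]
    delta(s,S+.128*n,R,y)
E
```

```text
-40 shift [0.001, -0.004, 0.0003] turn [-2.05, -0.01, 4.55]
-45 shift [0.0015, -0.0084, 0.0005] turn [-3.95, -0.0, 9.17]
-50 shift [0.0024, -0.0128, 0.0009] turn [-5.84, 0.01, 13.8]
-55 shift [0.0036, -0.017, 0.0014] turn [-7.74, 0.01, 18.42]
```

Request:
play_rows(motion=[[[0.0003,-0.004,0.0003,-2.05,0,4.55],[0.0008,-0.0084,0.0005,-3.95,0,9.17],[0.0017,-0.0128,0.0009,-5.84,0,13.8],[0.0029,-0.017,0.0014,-7.74,0,18.4],[0.0029,-0.017,0.0014,-7.74,0,18.4],[0.0029,-0.017,0.0014,-7.74,0,18.4],[0.0029,-0.017,0.0014,-7.74,0,18.4],[0.0029,-0.017,0.0014,-7.74,0,18.4]]])

```text
time_s: 16.03
position: [0.4071, -0.0369, 0.1879]
tcp_rot: [[0.757, 0.577, 0.307], [0.532, -0.817, 0.222], [0.379, -0.004, -0.926]]
force: [-3.5, 1.3, 0.4]
opening: 0.157
grasp_force: 30.0
```

```bash
python3 - <<'E'
from meas import *
for i in range(6): imaging.capture("scene")
F=[];P=[];I=[]
for i in range(10):
    d=imaging.capture("scene"); s=bot.read_state(); F.append(s["force"]);P.append(s["position"]);I.append(d["frame"].astype(float))
print(np.mean(F,0),np.mean(P,0),s["time_s"],s["joint_positions"])
d["frame"]=np.mean(I,0).astype(np.uint8); np.save("D6.npy",dict(d=d,s=s)); meas(d,s,0)
R=np.array(s["tcp_rot"]); c=s["position"]+.062*R[:,2]
u,v=proj(d,[c])[0].astype(int); print(u,v)
g=d["frame"][v-20:v+30,u-30:u+30]
cv2.imwrite("pics/crop7.png",cv2.resize(g,None,fx=12,fy=12,interpolation=cv2.INTER_CUBIC)[:,:,::-1])
E
```

```text
[-2.83470075  1.14480786  1.0672023 ] [ 0.40830653 -0.03818624  0.18833689] 16.8333 [-36.96651018  16.89540922 126.1161476   37.90503127  35.93445395
 -12.88119786]
red [352.8  258.03] 6 hub [353.58 249.74] 5 r 0.0356 mark ang in tool frame 22.28 gravity ang 22.28
0.3px -> [23.49 21.06] hub exp [353.2 248.9]
silhouette dx,dz,extra rock [0.0028 0.002 ] -2.91 0.095
352 246
```

View pics/crop7.png

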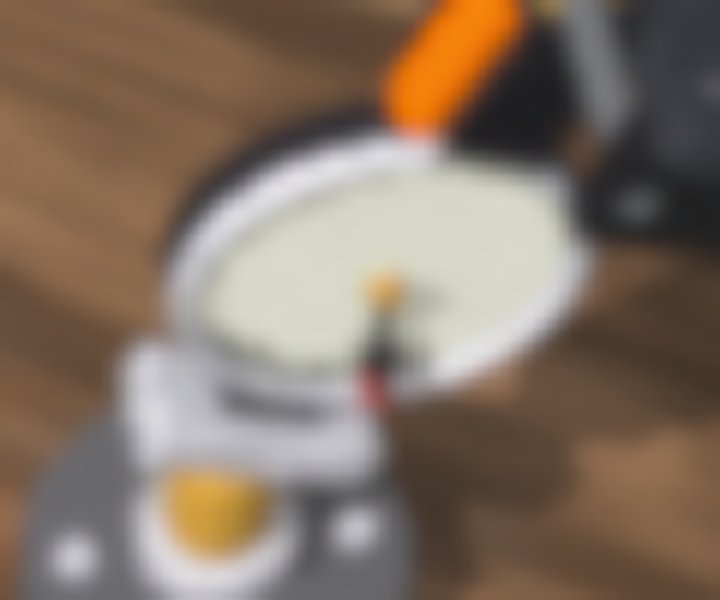

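The crop shows hub (383,290), pointer bob (379,355) and red mark (373,390) in line, with the foot on the brass stud. The mark measures 22.3° against gravity at 22.3°. I ease off the small sideways friction and check once more.

Request:
play_rows(motion=[[[0,-0.0004,0,0,0,0],[0,-0.0007,0,0,0,0],[0,-0.0007,0,0,0,0],[0,-0.0007,0,0,0,0],[0,-0.0007,0,0,0,0],[0,-0.0007,0,0,0,0],[0,-0.0007,0,0,0,0],[0,-0.0007,0,0,0,0]]])

```text
time_s: 17.55
position: [0.4081, -0.0379, 0.1884]
tcp_rot: [[0.758, 0.574, 0.311], [0.531, -0.819, 0.217], [0.379, 0.001, -0.925]]
force: [-2.0, 0.1, 1.1]
opening: 0.159
grasp_force: 30.0
```

```bash
python3 - <<'E'
from meas import *
F=[];P=[];I=[]
for i in range(14):
    d=imaging.capture("scene"); s=bot.read_state(); F.append(s["force"]);P.append(s["position"]);I.append(d["frame"].astype(float))
print(np.mean(F,0),np.mean(P,0),s["time_s"])
d["frame"]=np.mean(I,0).astype(np.uint8); meas(d,s,0)
R=np.array(s["tcp_rot"]); n=-R[:,2]; o=np.mean(P,0)-.128*n; print("sole",o.round(4),"dome centre + 12n",(np.array([.4505,-.0085,.0585])+.012*n).round(4))
G=np.c_[R[:,1],R[:,0],n]
u,v=proj(d,[o])[0].astype(int); u0,v0=u-30,v-35
g=cv2.resize(d["frame"][v0:v0+60,u0:u0+70],None,fx=10,fy=10,interpolation=cv2.INTER_CUBIC)
for parts,col,A,t in((GAUGE[:1]+[disc],(255,0,0),G,o),(BLOCK[1:],(0,255,0),np.eye(3),np.array([.4505,-.0085,-.001]))):
    for p in parts:
        q=((proj(d,p@A.T+t)-[u0,v0]+.5)*10).astype(np.int32); cv2.polylines(g,[cv2.convexHull(q)],True,col,1)
cv2.imwrite("pics/crop8.png",g[:,:,::-1])
E
```

```text
[-1.71195543  0.25715482  0.95169349] [ 0.40807937 -0.03786577  0.18838925] 18.25
red [352.83 258.06] 6 hub [353.58 249.74] 5 r 0.0358 mark ang in tool frame 22.43 gravity ang 22.28
0.3px -> [23.63 21.22] hub exp [353.2 249.1]
silhouette dx,dz,extra rock [0.0038 0.0004] -3.23 0.122
sole [ 0.4479 -0.0101  0.0699] dome centre + 12n [ 0.4468 -0.0111  0.0696]
```

View pics/crop8.png

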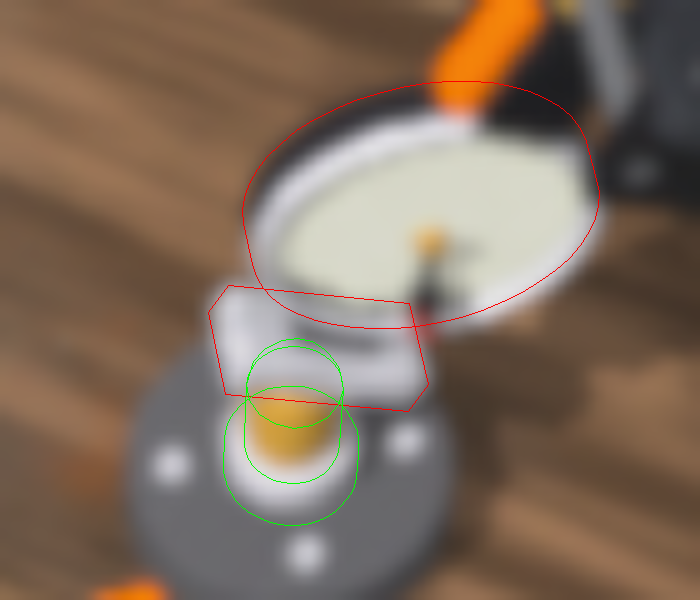

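The overlay shows foot and stud where the model puts them, but the foot's slope hints at a degree or two of difference. I'll do a finer soft-centroid check of hub, bob and mark against the close-up view.

```bash
cat > soft.py <<'E'
from h import *
def soft(d,s,scale):
    f=d["frame"].astype(float); R=np.array(s["tcp_rot"]); c=s["position"]+.062*R[:,2]
    G=np.c_[R[:,1],R[:,0],-R[:,2]]; gd=G.T@[0,0,-1.]; ga=np.degrees(np.arctan2(-gd[1],-gd[2]))
    V,U=np.mgrid[:400,:640]; r,g,b=f[...,0],f[...,1],f[...,2]
    hub0=proj(d,[c-.008*R[:,1]])[0]
    def cen(w,p,rad):
        for _ in range(6):
            m=w*(np.hypot(U-p[0],V-p[1])<rad); p=np.array([(U*m).sum(),(V*m).sum()])/m.sum()
        return p,m.sum()
    face=np.median((r-b)[int(hub0[1])-6:int(hub0[1])+1,int(hub0[0])-8:int(hub0[0])+8])
    hu,hs=cen(np.clip(r-b-face-12,0,None)*(g>.45*r),hub0,4*scale)
    down=lambda rr:proj(d,[c-.008*R[:,1]+rr*(G@np.r_[0,(gd/np.hypot(gd[1],gd[2]))[1:]])])[0]-hub0
    a22=np.radians(22.4); mk=hu+proj(d,[c-.007*R[:,1]+.036*(-np.sin(a22)*G[:,1]-np.cos(a22)*G[:,2])])[0]-hub0
    ru,rs=cen(np.clip(r-np.maximum(g,b)-25,0,None)*(np.abs(g-b)<45)*(g<.65*r),mk,4.5*scale)
    bo,bs=cen(np.clip(110-np.max(f,2),0,None),hu+down(.024),3*scale)
    H,M,B=topl(d,[hu,ru,bo],c,R,-.008)
    an=lambda X:np.degrees(np.arctan2(-(X-H)[0],-(X-H)[1])).round(2)
    print("hub",hu.round(2),"mark",ru.round(2),"bob",bo.round(2),"mark ang",an(M),"r",np.hypot(*(M-H)).round(4),"bob ang",an(B),"r",np.hypot(*(B-H)).round(4),"gravity",ga.round(2), "sums",round(hs),round(rs),round(bs))
E
python3 - <<'E'
from soft import *
for n,k in(("D2",1.5),("D4",1),("D5",1),("D6",1)):
    q=np.load(n+".npy",allow_pickle=True).item(); print(n); soft(q["d"],q["s"],k)
q=np.load("D3.npy",allow_pickle=True).item(); print("D3");soft(q["D"]["scene"],q["s"],1)
E
```

```text
D2
hub [324.07 180.81] mark [334.21 203.41] bob [324.12 197.01] mark ang 22.63 r 0.0359 bob ang 0.13 r 0.0235 gravity -0.31 sums 2936 3547 1130
D4
hub [353.42 245.89] mark [nan nan] bob [353.13 251.91] mark ang nan r nan bob ang 23.98 r 0.026 gravity 22.3 sums 542 0 76
D5
hub [353.47 245.89] mark [352.4 254. ] bob [353.45 251.33] mark ang 20.56 r 0.0337 bob ang 25.66 r 0.024 gravity 22.32 sums 585 53 75
D6
hub [353.54 249.66] mark [353.   258.15] bob [353.45 255.48] mark ang 23.29 r 0.0366 bob ang 24.86 r 0.0251 gravity 22.28 sums 481 75 96
D3
hub [343.08 239.64] mark [347.1 245.1] bob [343.11 245.77] mark ang 22.12 r 0.0331 bob ang 2.86 r 0.0256 gravity 0.09 sums 627 284 73soft.py:9: RuntimeWarning: invalid value encountered in divide
  m=w*(np.hypot(U-p[0],V-p[1])<rad); p=np.array([(U*m).sum(),(V*m).sum()])/m.sum()
```

```bash
python3 - <<'E'
from h import *
def foot(d,s,sz):
    f=d["frame"].astype(float); R=np.array(s["tcp_rot"]); G=np.c_[R[:,1],R[:,0],-R[:,2]]; o=s["position"]+.128*R[:,2]
    mx,mn=f.max(2),f.min(2); 
    base=render(d,GAUGE[:1],G,o); dil=lambda m,k:cv2.dilate((m>0.02).astype(np.uint8),np.ones((k,k)))
    dom=dil(base,7)*(1-dil(render(d,[GAUGE[2]],G,o),3))*(1-dil(render(d,BLOCK[1:],np.eye(3),np.array([.4505,-.0085,sz])),3)>0)
    white=np.clip((mn-95)/70,0,1)*dom
    def c(x):
        g=G@Rn.from_euler('x',x[2]*1000,degrees=True).as_matrix(); oo=s["position"]+x[0]*R[:,0]+x[1]*R[:,2]-.128*g[:,2]
        r=render(d,GAUGE[:2],g,oo,8)*dom; return ((r-white)**2).sum()/white.sum()
    for q in(-.004,0,.004):
        st=np.array([0,0,q]); b=minimize(c,st,method='Nelder-Mead',options=dict(initial_simplex=st+np.array([[0,0,0],[.003,0,0],[0,.003,0],[0,0,.004]]),maxiter=200))
        print(b.x[:2].round(4),(b.x[2]*1000).round(2),b.fun.round(3),int(dom.sum()),int(white.sum()))
for n in("D2","D3","D4","D5","D6"):
    q=np.load(n+".npy",allow_pickle=True).item(); print(n); foot(q["d"] if "d" in q else q["D"]["scene"],q["s"],-.001)
E
```

```text
D2
[ 0.0012 -0.0011] 0.31 0.206 916 443
[ 0.0021 -0.001 ] -0.35 0.204 916 443
[ 0.002 -0.001] -0.28 0.204 916 443
D3
[ 0.0044 -0.0053] -0.74 0.019 282 114
[ 0.0041 -0.0052] -0.6 0.019 282 114
[ 0.0109 -0.0049] -3.91 0.021 282 114
D4
[ 0.0025 -0.0031] -0.16 0.062 202 62
[ 0.0025 -0.0027] -0.3 0.062 202 62
[ 0.0083 -0.0032] -2.84 0.05 202 62
D5
[ 0.0059 -0.0039] -1.19 0.06 202 62
[ 0.0054 -0.0028] -1.2 0.059 202 62
[ 0.0138 -0.003 ] -5.04 0.048 202 62
D6
[ 0.0014 -0.0016] -0.05 0.093 200 77
[ 0.0019 -0.0007] -0.51 0.093 200 77
[ 0.0035 -0.0009] -1.27 0.091 200 77
```

All the estimates agree within about 1°, suggesting the gauge is rocked about 0.6° too little. I make a small final nudge and let it settle.

Request:
play_rows(motion=[[[-0.0006,0,0,0,0.25,0],[-0.0012,0,0,0,0.5,0],[-0.0017,0,0,0,0.7,0],[-0.0017,0,0,0,0.7,0],[-0.0017,0,0,0,0.7,0],[-0.0017,0,0,0,0.7,0],[-0.0017,0,0,0,0.7,0],[-0.0017,0,0,0,0.7,0]]])

```text
time_s: 18.97
position: [0.4067, -0.0387, 0.1877]
tcp_rot: [[0.754, 0.574, 0.32], [0.529, -0.819, 0.224], [0.39, 0.0, -0.921]]
force: [-1.8, -0.3, 1.5]
opening: 0.157
grasp_force: 30.0
```

```bash
python3 - <<'E'
from rig import bot,imaging
from soft import *
F=[];I=[]
for i in range(14):
    d=imaging.capture("scene"); s=bot.read_state(); F.append(s["force"]); I.append(d["frame"].astype(float))
d["frame"]=np.mean(I,0).astype(np.uint8)
print(np.mean(F,0),s["position"],s["time_s"],s["opening"]); soft(d,s,1)
E
```

```text
[-1.47672806 -0.18142248  0.64586114] [ 0.40667231 -0.03863665  0.18772688] 19.6667 0.16163378500563513
hub [353.96 249.78] mark [353.   257.64] bob [353.73 255.69] mark ang 22.09 r 0.0336 bob ang 24.86 r 0.0254 gravity 22.98 sums 407 53 107
```

```bash
python3 -c "
from rig import bot
print(bot.hand_in())"
```

```text
the job is handed in; nothing more can be done
None
```

I handed the job in at 19.7 s: the gauge was taken by its tab, its foot dipped in the demagnetiser well and lifted out, and it is now held rocked 23.0° with its foot resting on the stud at about 3 N. The red mark measured about 22.4°, so by my images the pointer should be on it to within 1–1.5°; the hand-in gave no verdict.

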